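# Shut the specimen cabinet in the right order

### The job

Someone began to shut the small bench cabinet with the wrong leaf: the grey door with the yellow overlapping flange is nearly closed and stands in the way of the blue rebated door. Swing the flanged door well open again, press the blue rebated door fully home past its sprung catch while the flanged one stands open, then press the flanged door home over it in the same way. Press gently, feeling for the stop (the thin doors must not be forced), and leave the jar and the bottle beside the cabinet standing where they are.

Things in the scene. Friction and masses are not known exactly. Their poses are not given: they have to be found in the camera images.
- cabinet: White bench cabinet, fixed, 135 deep, 344 wide, 200 high, nothing on top. Origin: underside, middle of the front plane (backs of the shut doors). x points into the cabinet (away from the robot at yaw 0), y to its left, z up. Vertical hinge lines at x=0: blue rebated door y=+160 mm, grey flanged door y=-160 mm. Doors reach from z=16 to 186 mm. A robot contact over 35 N anywhere on it bends it.
- rebated_door (a joint): Opening angle (rad) of the blue left door, 0 = parallel to the front plane, opens outward to 1.7. 14 mm thick (outer face 14 mm in front of the hinge plane), 158 mm wide from its hinge; the last 18 mm at the meeting edge are a steel rebate only 5 mm thick. No handle. Stays where left. Home on its stop at an angle between -0.07 and 0.10, different each time: see catches.
- flanged_door (a joint): Opening angle (rad) of the grey right door, as the other. 14 mm thick, 176 mm wide from its hinge; the last 18 mm are a yellow flange, 5 mm thick, flush with the outer face, that laps in front of the other door's rebate. Nearly closed, it stops the rebated door from shutting; about 1 rad leaves room for a gripper. Same home angle as the rebated door in each case.
- rebated_push (a point): Point on the blue door's outer face, 120 mm from its hinge line, 155 mm above the worktop; moves with the door.
- flanged_push (a point): Point on the grey door's outer face, 150 mm from its hinge line, clear of the handle on the flange side (back away straight, or the handle's end is caught and the door drawn open), 155 mm above the worktop; moves with the door.
- handle (a point): Middle of the flanged door's steel bar handle, 80 mm from the hinge line, 35 mm in front of the outer face, 158 mm above the worktop. The bar is horizontal, parallel to the door, 75 mm long, ends 118 mm from the hinge line, about 10 mm thick, with a leg at each end; a finger fits down between bar and door (clear gap about 30 mm).
- white_jar: White-capped specimen jar, 56x52x78 mm, loose bystander. Origin at the centre of its underside.
- blue_cap_bottle: White bottle with blue cap, 58 mm across, 125 high, loose bystander. Origin at the centre of its underside.
- catches (a point): Cabinet point, mid front plane, 160 mm up. Inside, set in or out unseen, each door has a hard stop and a sprung roller catch, 130 mm from its hinge. It resists from 0.10 rad before the home angle, rising to 10 to 18 N at the push points, snaps over 0.05 rad before it, then holds the door. A spring plunger (2 to 4 N) pushes a door not past its catch back out to about 0.23 rad. Push slowly.

How it is judged:
On the way:
1. the rebated door is home while the flanged door stands open (value of joint rebated_door below 0.15 rad and value of joint flanged_door above 0.4 rad), for 0.2 s.
At the end, for the whole second after the job is handed in: Both doors are held home past their catches (each angle below 0.15 rad; a door that is not past its catch stands at 0.2 or more) and at rest, the flange lapping over the rebate; jar and bottle still stand (value of joint each of rebated_door, flanged_door below 0.15 rad and velocity of joint each of rebated_door, flanged_door below 0.05 rad/s and angle between each of white_jar, blue_cap_bottle's own z axis and vertical below 0.2 rad); the robot touches nothing.
It fails at once if the robot forces the cabinet or a door (contact over 35 N) (contact force between any of the arm, the fingers and cabinet above 35 N).
It fails at once if a bystander is disturbed (moved over 30 mm) (distance of any of white_jar, blue_cap_bottle from where it was at the start of the episode above 0.03 m).
It also fails if it takes over 64 s, if anything falls off the work surface, if the arm or the gripper's body presses on something with over 40 N, if the wrist force passes 120 N, or if a joint passes its speed limit or range.

### The arm

A 6-joint arm with a two-finger parallel gripper is mounted at the origin on a cart in front of the work surface, level with it; the furniture and walls round the work are solid. World frame = base frame: x ahead of the robot, y to its left, z up, the work surface at z = 0. Lengths are in m, angles in rad, forces in N, time in s.
With the tool pointing down it reaches from about 0.35 to 0.775 m from the base axis. Payload 7.3 kg.
Tool frame: the origin (TCP) lies at the centre of the arm's flange, where the gripper is bolted on; the fingertips stand 178 mm ahead of it and the grasp point (between the pads) lies 159 mm ahead of it; z points along the fingers, y is the line along which they close (so a half turn about z gives the same grasp; the last joint's range is limited). The gripper opens to 92 mm and grips with 3 to 60 N. Pads are 19 mm wide; open, the fingers measure 130 mm over their backs; the gripper's body (75 mm by 190 mm) begins 47 mm behind the grasp point.
Start: joints at [-1.456, 0.342, 1.524, -0, 1.275, -0.146], TCP at [0.135, -0.507, 0.405] pointing down, gripper open.
Joint ranges: [-2.53, 2.53], [-0.77, 2.02], [0.04, 2.7], [-1, 4.14], [0.28, 2.66], [-3.11, 3.11]. Speed limits (rad/s): [2.57, 2.57, 3.14, 3.14, 3.14, 3.14].

### API

Orientations are given as [roll, pitch, yaw] about the fixed x, y, z axes, in that order (R = Rz(yaw) Ry(pitch) Rx(roll)).
In Python, from cell import robot, camrig gives the robot as it stands (robot), with the cameras (camrig).
- The arm moves only by the shell command python3 drive.py 'ROWS' [OPENING] [FORCE]. ROWS is a JSON list of rows, 1 to 8 of them, each written [[dx, dy, dz], [rx, ry, rz]]: dx, dy, dz in m, then a rotation vector rx, ry, rz in rad; each row shifts and turns the commanded pose from where the row before left it, along the tool's axes as they then stand; what a row does not reach is not made up. A row lasts 1/12 s, in which the tool goes at most 0.0417 m and 0.125 rad, less where a joint would pass 70% of its speed; a pose out of reach is approached as far as the arm can. OPENING is the finger opening in m, set as the command begins (- or left out keeps the last). The fingers move at their own pace and stop on an object; FORCE is the grip in N (left out, the last holds). Time passes only in rows, so rows that do not move let the fingers close. It prints the time, the measured TCP pose, the force, the opening and the grip force at its end. Input that does not fit is refused with a message, and nothing moves.
- robot.observe(): the state, without advancing time (a new reading comes with each control period).
- camrig.read_camera(name): name is "side" or "top" or "wrist"; returns a dict with "image" (480x640x3 uint8, red, green, blue), "fx", "fy", "cx", "cy" (pixels), "pose" (4x4, takes a point from camera to world coordinates). Camera axes: x right, y down, z forward; pixel columns grow to the right and rows downward; lengths in m; the calibration is good to about 2 mm. A picture is of the moment at which its call begins. There is no depth.
- robot.hand_in(): hands the job in; it is judged then, once.
The state is a dict: "time": time; "qpos": joint angles; "qvel": joint speeds; "joint_efforts": joint torques, N m; "tool_pos": TCP position; "tool_rot": TCP orientation; "contact_force": force on the tool from outside, world axes, zero at the start; "torque": the same for the moment, N m; "opening": finger opening in m; "grip_force": force on a finger pad.
Only numpy, scipy, OpenCV 4.12 (cv2) and the standard library are available. Lean on these libraries where they do the work, as an engineer would, in place of code of your own. Each camera call takes 0.05 s, during which the arm holds its last target. There are 200 camera calls.

## Working session

There is one attempt and no reset: what is moved stays moved. The work goes in short steps, Python scripts to look and compute and a shell command to move; the robot and the scene stay as the last step left them, time stands still between calls to the robot, and variables do not carry over. Pictures are saved under pics/ and viewed, at most 12 in all, crops included, and the job is handed in when it is done.

```bash
ls; mkdir -p pics
python3 - <<'E'
from cell import robot, camrig
import cv2,numpy as np
np.set_printoptions(precision=4,suppress=True)
for n in("side","top"):
    c=camrig.read_camera(n);cv2.imwrite(f"pics/{n}0.png",c["image"][:,:,::-1]);print(n,c["fx"],c["cx"],c["cy"]);print(c["pose"])
s=robot.observe();print(s)
E
```

```text
cell.py
drive.py
pics
side 494.43258485143633 319.6382096939652 233.53664244838262
[[-0.717  -0.5775  0.3905  0.2196]
 [-0.6971  0.5982 -0.3953  0.2751]
 [-0.0053 -0.5556 -0.8314  0.9795]
 [ 0.      0.      0.      1.    ]]
top 558.097497143795 322.7895189573933 244.05143670399931
[[-0.0106 -0.9905  0.1375  0.4609]
 [-0.9988  0.0038 -0.0491 -0.0703]
 [ 0.0481 -0.1378 -0.9893  1.2227]
 [ 0.      0.      0.      1.    ]]
{'time': 0.1, 'qpos': array([-1.456 ,  0.3426,  1.5249,  0.    ,  1.2754, -0.146 ]), 'qvel': array([-0.0014, -0.001 , -0.0027, -0.0014, -0.0008, -0.0007]), 'joint_efforts': array([  0.0008, -43.2007, -24.4693,   0.0718,   0.0526,  -0.    ]), 'tool_pos': array([ 0.1354, -0.5071,  0.4041]), 'tool_rot': array([-3.1403, -0.0002,  0.2608]), 'contact_force': array([ 0.7039,  0.5578, -0.1317]), 'torque': array([-0.002 , -0.0405,  0.018 ]), 'grip_force': 0.0, 'opening': 0.0919726457456343}
```

View pics/side0.png

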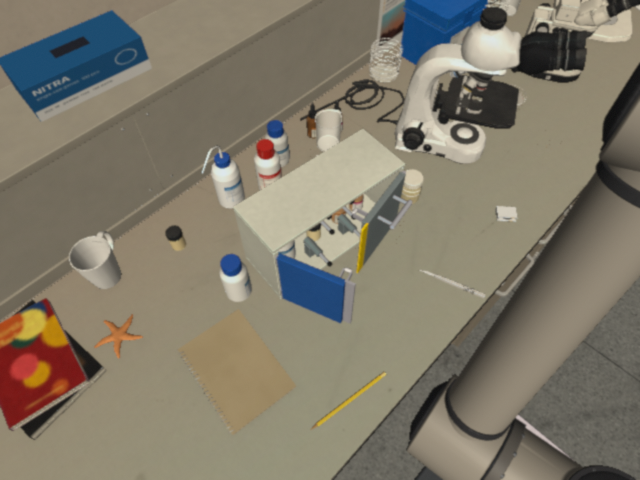

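View pics/top0.png

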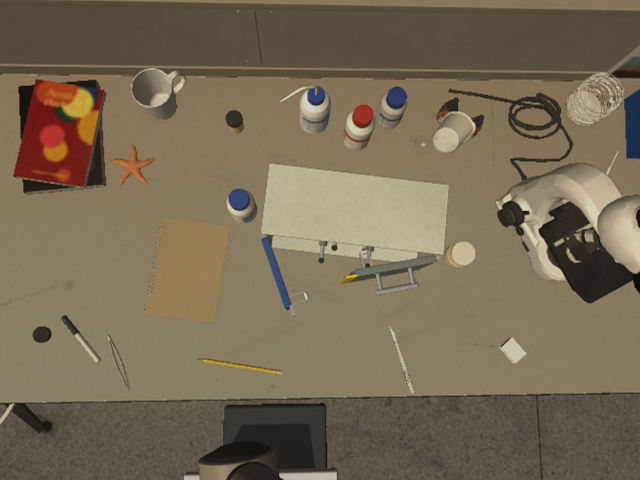

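The side view shows the cabinet at about (320,200), with the blue door wide open at (315,290) and the grey door with its yellow flange at (380,220). In the top view the cabinet top spans roughly (268,165), (448,183), (443,255) and (263,235). The bottle is at (240,203), the jar at (461,254) and the handle bar runs (377,290)–(418,285).

```bash
cat > h.py <<'E'
from cell import robot, camrig
import cv2,numpy as np
np.set_printoptions(precision=4,suppress=True)
def ray(c,u,v,z):
    P=c["pose"];d=P[:3,:3]@np.array([(u-c["cx"])/c["fx"],(v-c["cy"])/c["fy"],1]);o=P[:3,3]
    return o+d*(z-o[2])/d[2]
def tri(c1,p1,c2,p2):
    A=[];b=[]
    for c,(u,v) in((c1,p1),(c2,p2)):
        P=c["pose"];d=P[:3,:3]@np.array([(u-c["cx"])/c["fx"],(v-c["cy"])/c["fy"],1]);d/=np.linalg.norm(d)
        M=np.eye(3)-np.outer(d,d);A.append(M);b.append(M@P[:3,3])
    return np.linalg.lstsq(np.vstack(A),np.hstack(b),rcond=None)[0]
E
python3 - <<'E'
from h import *
im=cv2.imread("pics/top0.png")
a=cv2.resize(im[150:320,225:485],None,fx=3,fy=3,interpolation=cv2.INTER_CUBIC)
cv2.imwrite("pics/topz.png",a)
im=cv2.imread("pics/side0.png")
a=cv2.resize(im[125:330,215:430],None,fx=2.9,fy=2.9,interpolation=cv2.INTER_CUBIC)
cv2.imwrite("pics/sidez.png",a)
E
```

```text
(no output)
```

View pics/topz.png

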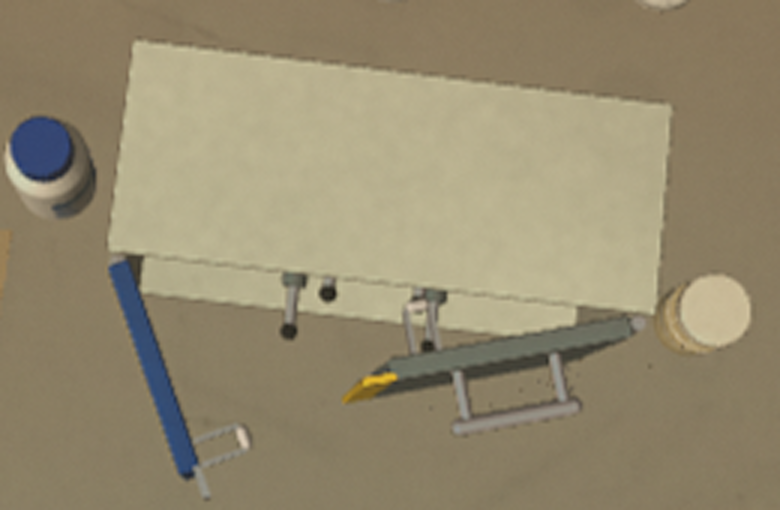

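View pics/sidez.png

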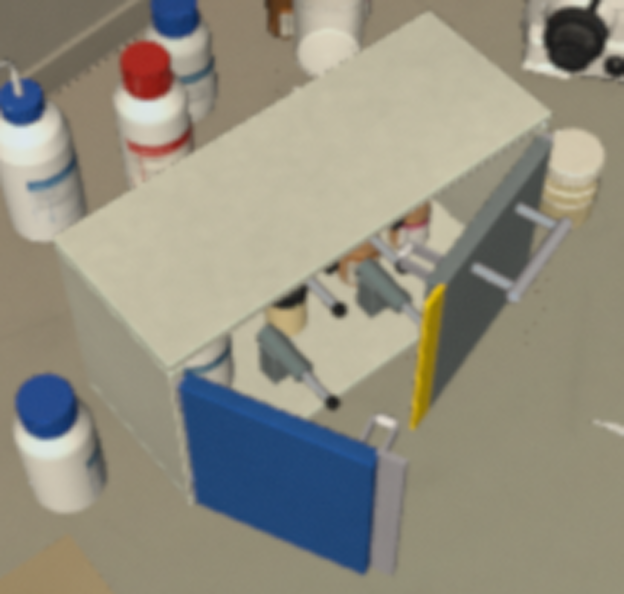

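The zoomed crops give the cabinet corners (top crop: (109,250), (655,314), (134,41), (671,104); side crop: (168,366), (550,112), (57,240), (430,12)). The handle ends are (455,428) and (578,407) in the top crop, (515,296) and (566,225) in the side crop.

Run:
```python
from h import *
t=camrig.read_camera("top");s=camrig.read_camera("side")
T=lambda x,y:((x+.5)/3-.5+225,(y+.5)/3-.5+150)
S=lambda x,y:((x+.5)/2.9-.5+215,(y+.5)/2.9-.5+125)
P=[("FL",(109,250),(168,366)),("FR",(655,314),(550,112)),("BL",(134,41),(57,240)),("BR",(671,104),(430,12)),("hA",(455,428),(515,296)),("hB",(578,407),(566,225)),("blueTip",(186,474),(375,455)),("rebTip",(205,497),(405,460)),("yelTip",(345,402),(430,288)),("jartop",(715,311),(575,155)),("bottletop",(42,147),(48,395))]
R={}
for n,a,b in P: R[n]=tri(t,T(*a),s,S(*b));print(n,R[n], "top@.2",ray(t,*T(*a),.2)[:2])
```

```text
FL [ 0.6236 -0.0076  0.1976] top@.2 [ 0.6241 -0.007 ]
FR [ 0.5825 -0.3462  0.1987] top@.2 [ 0.5828 -0.3456]
BL [ 0.756  -0.0237  0.1945] top@.2 [ 0.7567 -0.022 ]
BR [ 0.716  -0.3641  0.195 ] top@.2 [ 0.7167 -0.3613]
hA [ 0.5128 -0.2258  0.1608] top@.2 [ 0.513  -0.2187]
hB [ 0.5277 -0.3062  0.1519] top@.2 [ 0.5253 -0.2952]
blueTip [ 0.486  -0.0545  0.1928] top@.2 [ 0.4865 -0.0541]
rebTip [ 0.4717 -0.0662  0.1892] top@.2 [ 0.4726 -0.0656]
yelTip [ 0.5268 -0.1487  0.2357] top@.2 [ 0.5294 -0.1514]
jartop [ 0.5983 -0.4239  0.0717] top@.2 [ 0.5845 -0.3835]
bottletop [0.7037 0.0408 0.1262] top@.2 [0.6888 0.0346]
```

```bash
cat >> h.py <<'E'
O=np.array([.6031,-.1769]);CY=-.1208
X=np.array([np.cos(CY),np.sin(CY)]);Y=np.array([-X[1],X[0]])
W=lambda l:O+l[0]*X+l[1]*Y
def grey(th,a,b): # a along from hinge, b out from hinge plane
    return W(np.array([0,-.16])+a*np.array([-np.sin(th),np.cos(th)])+b*np.array([-np.cos(th),-np.sin(th)])),th+CY
def blue(th,a,b):
    return W(np.array([0,.16])+a*np.array([-np.sin(th),-np.cos(th)])+b*np.array([-np.cos(th),np.sin(th)])),-th+CY
def delta(xy,tipz,yaw):
    from scipy.spatial.transform import Rotation as Ro
    s=robot.observe();R=Ro.from_euler("xyz",s["tool_rot"])
    d=np.r_[xy,tipz+.178]-s["tool_pos"]
    G=Ro.from_euler("xyz",[np.pi,0,yaw])
    print("target",xy,tipz,yaw,"tool shift (before turn)",R.inv().apply(d),"turn",(R.inv()*G).as_rotvec())
E
python3 -c "
from h import *
delta(*[(p,.226,y) for p,y in [grey(.305,.08,.031)]][0])"
```

```text
target [ 0.5387 -0.2628] 0.226 0.18419999999999997 tool shift (before turn) [ 0.4527 -0.1321  0.0005] turn [-0.0009 -0.0001  0.0766]
```

```bash
python3 drive.py '[[[0.0323,-0.0094,0],[0,0,0]],[[0.0323,-0.0094,0],[0,0,0]],[[0.0323,-0.0094,0],[0,0,0]],[[0.0323,-0.0094,0],[0,0,0]],[[0.0323,-0.0094,0],[0,0,0]],[[0.0323,-0.0094,0],[0,0,0]],[[0.0323,-0.0094,0],[0,0,0]]]' 0
python3 drive.py '[[[0.0323,-0.0094,0],[0,0,0]],[[0.0323,-0.0094,0],[0,0,0]],[[0.0323,-0.0094,0],[0,0,0]],[[0.0323,-0.0094,0],[0,0,0]],[[0.0323,-0.0094,0],[0,0,0]],[[0.0323,-0.0094,0],[0,0,0]],[[0.0323,-0.0094,0],[0,0,0.0766]],[[0,0,0],[0,0,0]]]'
python3 - <<'E'
from h import *
p,y=grey(.305,.08,.031);delta(p,.142,y)
for n in("top","side"):
    c=camrig.read_camera(n);cv2.imwrite(f"pics/{n}1.png",c["image"][:,:,::-1])
c=camrig.read_camera("wrist");cv2.imwrite("pics/w1.png",c["image"][:,:,::-1]);print(c["pose"],c["fx"],c["cx"],c["cy"])
E
```

```text
time: 0.78
tool_pos: [0.3381, -0.3842, 0.4047]
tool_rot: [-3.142, 0.0, 0.261]
contact_force: [-0.3, -0.6, -0.0]
opening: 0.0496
grip_force: 0.0
time: 1.45
tool_pos: [0.5421, -0.2601, 0.404]
tool_rot: [-3.14, -0.002, 0.185]
contact_force: [-1.8, -0.2, -0.6]
opening: 0.001
grip_force: 0.0
target [ 0.5387 -0.2628] 0.142 0.18419999999999997 tool shift (before turn) [-0.004   0.0021  0.084 ] turn [-0.0012 -0.0019  0.0007]
[[ 0.1859 -0.9446 -0.2706  0.6123]
 [-0.9826 -0.1788 -0.0509 -0.2474]
 [-0.0003  0.2754 -0.9613  0.3832]
 [ 0.      0.      0.      1.    ]] 330.964971206325 322.5870824375172 236.24408347208987
```

View pics/w1.png

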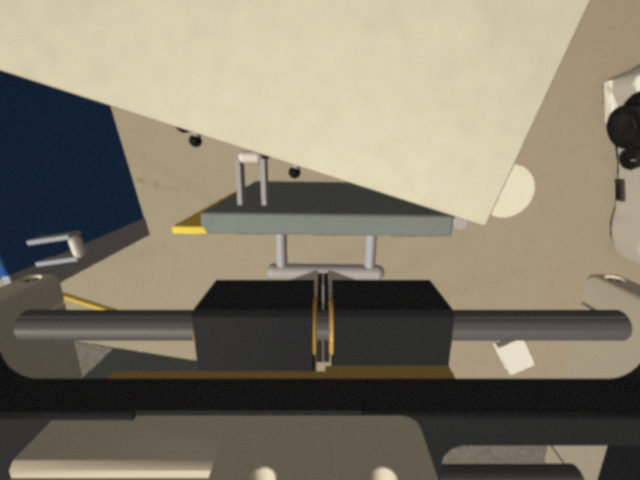

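The wrist view shows the door lying parallel to the image rows, the bar at (270–382, 271) and the fingers centred on it. I'll check the bar's position from this second view.

Run:
```python
from h import *
c=camrig.read_camera("wrist")
for z in(.158,):
    a=ray(c,270,271,z);b=ray(c,382,271,z);print(a,b,np.hypot(*(a-b)[:2]))
m=(a+b)/2;print("bar mid",m, "model",grey(.305,.08,.049)[0])
e0=ray(c,205,234,.186);e1=ray(c,450,234,.186);print("door front edge",e0,e1,"model",grey(.305,.158,.014)[0],grey(.305,.0,.014)[0])
p,y=grey(.305,.08,.031);delta(p,.142,y)
```

```text
[ 0.515  -0.2273  0.158 ] [ 0.5301 -0.3077  0.158 ] 0.08181885420558423
bar mid [ 0.5225 -0.2675  0.158 ] model [ 0.521  -0.2661]
door front edge [ 0.5439 -0.1869  0.186 ] [ 0.5719 -0.336   0.186 ] model [ 0.5411 -0.183 ] [ 0.5701 -0.3383]
target [ 0.5387 -0.2628] 0.142 0.18419999999999997 tool shift (before turn) [ 0.0011 -0.0009  0.0844] turn [-0.0003  0.001   0.0003]
```

```bash
python3 drive.py '[[[0.0025,-0.001,0.014],[0,0,0]],[[0,0,0.014],[0,0,0]],[[0,0,0.014],[0,0,0]],[[0,0,0.014],[0,0,0]],[[0,0,0.014],[0,0,0]],[[0,0,0.014],[0,0,0]],[[0,0,0],[0,0,0]]]'
python3 drive.py '[[[-0.0020,0,0],[0,0,0]],[[-0.0039,0.0018,0],[0,0,-0.05]],[[-0.0039,0.0018,0],[0,0,-0.05]],[[-0.0039,0.0018,0],[0,0,-0.05]],[[-0.0039,0.0018,0],[0,0,-0.05]],[[0,0,0],[0,0,0]]]'
python3 - <<'E'
from h import *
c=camrig.read_camera("wrist");cv2.imwrite("pics/w2.png",c["image"][:,:,::-1])
E
```

```text
time: 2.23
tool_pos: [0.539, -0.2628, 0.3182]
tool_rot: [-3.138, 0.004, 0.183]
contact_force: [-0.1, 0.4, -0.1]
opening: 0.0007
grip_force: 0.0
time: 2.73
tool_pos: [0.5248, -0.2743, 0.3222]
tool_rot: [3.14, -0.001, 0.385]
contact_force: [-0.3, -1.2, 1.0]
opening: 0.0005
grip_force: 0.0
```

View pics/w2.png

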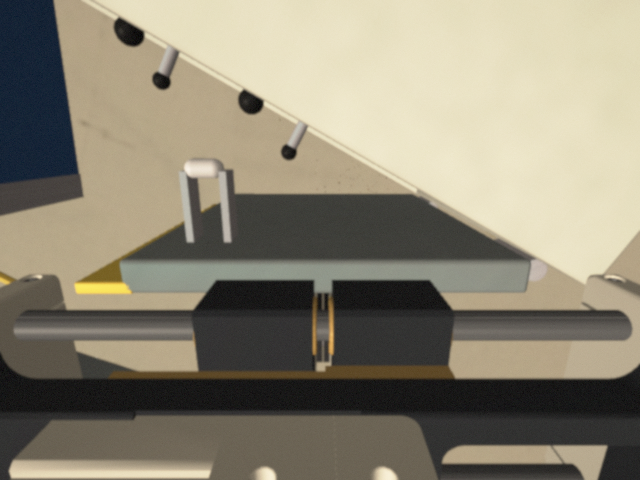

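The door follows: its edge stays level in the wrist view (row 260–290) and the cabinet front edge now turns relative to it. Continuing the arc.

```bash
python3 drive.py '[[[-0.0063,0.003,0],[0,0,-0.08]],[[-0.0063,0.003,0],[0,0,-0.08]],[[-0.0063,0.003,0],[0,0,-0.08]],[[-0.0063,0.003,0],[0,0,-0.08]],[[-0.0063,0.003,0],[0,0,-0.08]],[[-0.0063,0.003,0],[0,0,-0.08]]]'
python3 drive.py '[[[-0.0063,0.003,0],[0,0,-0.08]],[[-0.0063,0.003,0],[0,0,-0.08]],[[-0.0063,0.003,0],[0,0,-0.08]],[[-0.0063,0.003,0],[0,0,-0.08]],[[-0.0063,0.003,0],[0,0,-0.08]],[[0,0,0],[0,0,0]],[[0.002,0,0],[0,0,0]],[[0,0,0],[0,0,0]]]'
python3 - <<'E'
from h import *
s=robot.observe();th=s["tool_rot"][2]-CY;print(th)
for b in(.029,.031,.034):print(grey(th,.08,b)[0])
c=camrig.read_camera("wrist");cv2.imwrite("pics/w3.png",c["image"][:,:,::-1])
E
```

```text
time: 3.28
tool_pos: [0.5039, -0.309, 0.3215]
tool_rot: [3.141, -0.0, 0.866]
contact_force: [1.1, 2.0, -0.1]
opening: 0.0001
grip_force: 0.7
time: 3.95
tool_pos: [0.5012, -0.341, 0.3211]
tool_rot: [3.141, 0.0, 1.261]
contact_force: [0.5, 0.7, 0.8]
opening: 0.0
grip_force: 0.0
1.3820808538041645
[ 0.4988 -0.339 ]
[ 0.4982 -0.3409]
[ 0.4973 -0.3438]
```

View pics/w3.png

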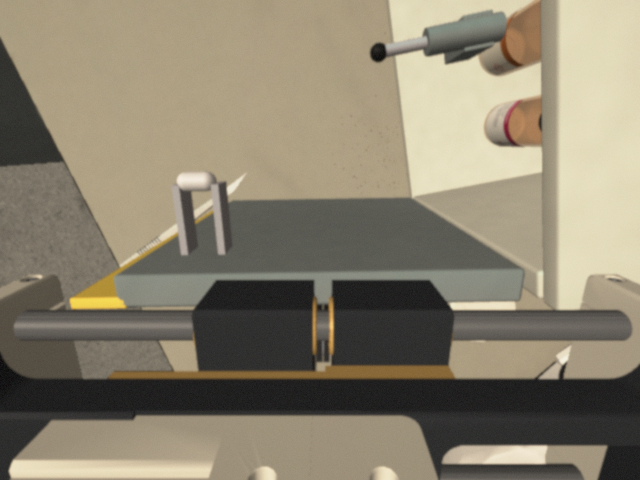

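```bash
python3 drive.py '[[[0,0,-0.022],[0,0,0]],[[0,0,-0.022],[0,0,0]],[[0,0,-0.022],[0,0,0]],[[0,0,-0.022],[0,0,0]],[[0,0,0],[0,0,0]]]'
python3 - <<'E'
from h import *
t=camrig.read_camera("top");im=cv2.cvtColor(t["image"],cv2.COLOR_RGB2HSV)
m=cv2.inRange(im,(105,120,60),(125,255,255));m[:225]=0;m[:,350:]=0;m[:,:250]=0
k=cv2.findContours(m,0,2)[0];k=max(k,key=cv2.contourArea)
b=cv2.boxPoints(cv2.minAreaRect(k));print(b,[ray(t,*p,.186)[:2] for p in b]);print("model face",blue(1.14,0,.014)[0],blue(1.14,.14,.014)[0])
p,y=blue(1.14,.12,.055);delta(p,.23,y+np.pi)
E
```

```text
time: 4.42
tool_pos: [0.5016, -0.3413, 0.4139]
tool_rot: [3.134, 0.004, 1.263]
contact_force: [0.4, -0.9, 0.2]
opening: 0.0001
grip_force: 0.0
[[261.2572 238.9458]
 [267.1126 236.9267]
 [290.7152 305.3741]
 [284.8597 307.3932]] [array([ 0.615 , -0.0067]), array([ 0.6188, -0.0176]), array([ 0.491 , -0.0614]), array([ 0.4874, -0.0506])]
model face [ 0.6181 -0.0047] [ 0.4848 -0.0474]
target [ 0.4913 -0.0023] 0.23 1.8807926535897932 tool shift (before turn) [ 0.3199 -0.1122  0.0022] turn [ 0.0042  0.0038 -0.6175]
```

```bash
python3 drive.py '[[[0.032,-0.0112,0],[0,0,0]],[[0.032,-0.0112,0],[0,0,0]],[[0.032,-0.0112,0],[0,0,0]],[[0.032,-0.0112,0],[0,0,0]],[[0.032,-0.0112,0],[0,0,0]],[[0.032,-0.0112,0],[0,0,0]],[[0.032,-0.0112,0],[0,0,0]],[[0.032,-0.0112,0],[0,0,0]]]'
python3 drive.py '[[[0.032,-0.0112,0],[0,0,0]],[[0.032,-0.0112,0],[0,0,0]],[[0,0,0],[0,0,-0.123]],[[0,0,0],[0,0,-0.123]],[[0,0,0],[0,0,-0.123]],[[0,0,0],[0,0,-0.123]],[[0,0,0],[0,0,-0.123]],[[0,0,0],[0,0,0]]]'
python3 -c "
from h import *
p,y=blue(1.14,.12,.055);delta(p,.148,y+np.pi)"
```

```text
time: 5.13
tool_pos: [0.4923, -0.0685, 0.4077]
tool_rot: [-3.14, 0.0, 1.263]
contact_force: [0.5, 0.3, 1.6]
opening: 0.0009
grip_force: 0.0
time: 5.8
tool_pos: [0.4905, -0.0023, 0.4077]
tool_rot: [-3.14, -0.001, 1.883]
contact_force: [0.2, 0.2, 0.1]
opening: 0.0008
grip_force: 0.0
target [ 0.4913 -0.0023] 0.148 1.8807926535897932 tool shift (before turn) [-0.0003  0.0009  0.0817] turn [-0.0018 -0.0008  0.0023]
```

```bash
python3 drive.py '[[[0,0,0.02],[0,0,0]],[[0,0,0.02],[0,0,0]],[[0,0,0.02],[0,0,0]],[[0,0,0.02],[0,0,0]],[[-0.009,0,0],[0,0,0]],[[-0.009,0,0],[0,0,0]],[[-0.009,0,0],[0,0,0]],[[-0.0045,0,0],[0,0,0]]]'
python3 drive.py '[[[-0.006,-0.001,0],[0,0,-0.05]],[[-0.006,-0.001,0],[0,0,-0.05]],[[-0.006,-0.001,0],[0,0,-0.05]],[[-0.006,-0.001,0],[0,0,-0.05]],[[-0.006,-0.001,0],[0,0,-0.05]],[[-0.006,-0.001,0],[0,0,-0.05]],[[-0.006,-0.001,0],[0,0,-0.05]],[[-0.006,-0.001,0],[0,0,-0.05]]]'
python3 - <<'E'
from h import *
c=camrig.read_camera("top");a=c["image"][130:340,200:500,::-1];cv2.imwrite("pics/t4.png",cv2.resize(a,None,fx=2.6,fy=2.6))
p,y=blue(.74,.12,.0235);delta(p,.148,y+np.pi)
E
```

```text
time: 6.47
tool_pos: [0.5014, -0.0342, 0.3299]
tool_rot: [3.139, 0.002, 1.877]
contact_force: [0.2, 0.7, -0.1]
opening: 0.0005
grip_force: 0.0
time: 7.13
tool_pos: [0.5158, -0.0794, 0.3299]
tool_rot: [3.141, 0.001, 2.28]
contact_force: [-0.8, 1.4, 0.8]
opening: 0.0006
grip_force: 0.6
target [ 0.5161 -0.0785] 0.148 2.280792653589793 tool shift (before turn) [0.0015 0.0009 0.0039] turn [0.0011 0.0025 0.0018]
```

View pics/t4.png

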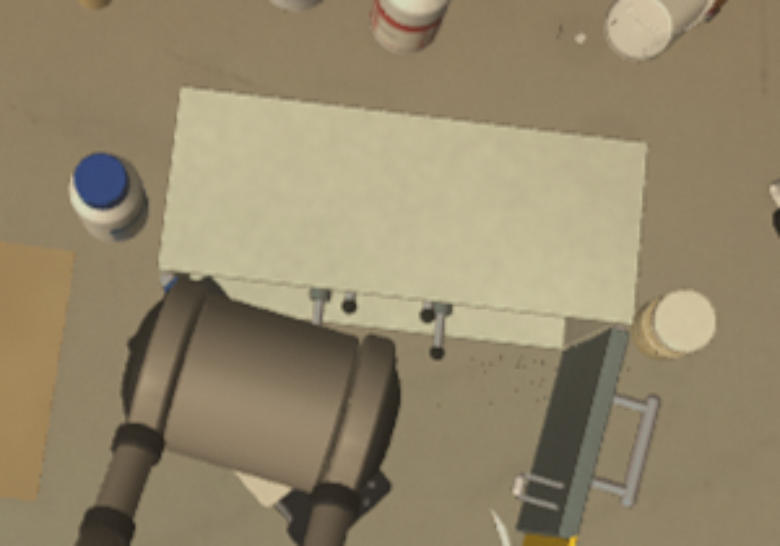

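The grey door stands wide open (570,430) and the arm covers the blue door. Continuing to close the blue one.

```bash
python3 drive.py '[[[-0.006,-0.001,0],[0,0,-0.05]],[[-0.006,-0.001,0],[0,0,-0.05]],[[-0.006,-0.001,0],[0,0,-0.05]],[[-0.006,-0.001,0],[0,0,-0.05]],[[-0.006,-0.001,0],[0,0,-0.05]],[[-0.006,-0.001,0],[0,0,-0.05]],[[-0.006,-0.001,0],[0,0,-0.05]],[[-0.006,-0.001,0],[0,0,-0.05]]]'
python3 drive.py '[[[-0.003,-0.0005,0],[0,0,-0.025]],[[-0.003,-0.0005,0],[0,0,-0.025]],[[-0.003,-0.0005,0],[0,0,-0.025]],[[-0.003,-0.0005,0],[0,0,-0.025]],[[0,0,0],[0,0,0]]]'
python3 -c "
from h import *
s=robot.observe();th=np.pi+CY-s['tool_rot'][2];print(th)
p,y=blue(th,.12,.0235);delta(p,.148,y+np.pi)"
```

```text
time: 7.85
tool_pos: [0.5475, -0.1156, 0.3296]
tool_rot: [-3.141, 0.001, 2.679]
contact_force: [-0.9, -0.3, 1.0]
opening: 0.0005
grip_force: 0.6
time: 8.27
tool_pos: [0.5579, -0.1224, 0.3295]
tool_rot: [-3.141, 0.002, 2.778]
contact_force: [-0.4, -0.5, -0.3]
opening: 0.0
grip_force: 0.0
0.24308467550390933
target [ 0.5577 -0.1218] 0.148 2.7777079780858838 tool shift (before turn) [0.0004 0.0004 0.0035] turn [-0.0001  0.0017 -0.    ]
```

```bash
for i in 1; do python3 drive.py '[[[-0.0012,-0.0002,0],[0,0,-0.01]],[[-0.0012,-0.0002,0],[0,0,-0.01]],[[-0.0012,-0.0002,0],[0,0,-0.01]],[[-0.0012,-0.0002,0],[0,0,-0.01]],[[0,0,0],[0,0,0]]]'
python3 drive.py '[[[-0.0012,-0.0002,0],[0,0,-0.01]],[[-0.0012,-0.0002,0],[0,0,-0.01]],[[-0.0012,-0.0002,0],[0,0,-0.01]],[[0,0,0],[0,0,0]]]'
python3 drive.py '[[[-0.0012,-0.0002,0],[0,0,-0.01]],[[-0.0012,-0.0002,0],[0,0,-0.01]],[[-0.0012,-0.0002,0],[0,0,-0.01]],[[0,0,0],[0,0,0]]]'; done | grep -v grip
```

```text
time: 8.68
tool_pos: [0.5618, -0.1242, 0.3288]
tool_rot: [-3.141, 0.0, 2.82]
contact_force: [-2.0, -0.3, 0.5]
opening: 0.0003
time: 9.02
tool_pos: [0.5652, -0.1259, 0.3287]
tool_rot: [-3.141, 0.0, 2.85]
contact_force: [-2.9, -0.5, 1.1]
opening: 0.0006
time: 9.35
tool_pos: [0.5683, -0.1274, 0.3286]
tool_rot: [-3.141, -0.001, 2.88]
contact_force: [-4.6, -1.3, 2.0]
opening: 0.0001
```

```bash
for i in 1; do python3 drive.py '[[[-0.0012,-0.0002,0],[0,0,-0.01]],[[0,0,0],[0,0,0]],[[0,0,0],[0,0,0]]]'
python3 drive.py '[[[-0.0012,-0.0002,0],[0,0,-0.01]],[[0,0,0],[0,0,0]],[[0,0,0],[0,0,0]]]'
python3 drive.py '[[[-0.0012,-0.0002,0],[0,0,-0.01]],[[0,0,0],[0,0,0]],[[0,0,0],[0,0,0]]]'; done | egrep 'force|pos|rot'|grep -v grip
```

```text
tool_pos: [0.569, -0.1278, 0.3286]
tool_rot: [-3.141, -0.002, 2.889]
contact_force: [-6.6, -0.6, 2.4]
tool_pos: [0.5697, -0.1282, 0.3286]
tool_rot: [-3.141, -0.003, 2.899]
contact_force: [-10.0, 0.7, 3.6]
tool_pos: [0.5708, -0.1287, 0.3285]
tool_rot: [-3.141, -0.003, 2.909]
contact_force: [-8.7, -0.9, 3.1]
```

```bash
for i in 1; do python3 drive.py '[[[-0.001,0,0],[0,0,0]],[[0,0,0],[0,0,0]],[[0,0,0],[0,0,0]]]'
python3 drive.py '[[[-0.001,0,0],[0,0,0]],[[0,0,0],[0,0,0]],[[0,0,0],[0,0,0]]]'; done | egrep 'force|pos|rot'|grep -v grip
```

```text
tool_pos: [0.5716, -0.129, 0.3286]
tool_rot: [-3.141, -0.004, 2.909]
contact_force: [-10.8, 0.1, 4.9]
tool_pos: [0.5723, -0.1292, 0.3286]
tool_rot: [-3.141, -0.005, 2.909]
contact_force: [-12.8, -0.6, 5.6]
```

```bash
for i in 1; do python3 drive.py '[[[-0.001,0,0],[0,0,-0.01]],[[0,0,0],[0,0,0]],[[0,0,0],[0,0,0]]]'
python3 drive.py '[[[-0.001,0,0],[0,0,0]],[[0,0,0],[0,0,0]],[[0,0,0],[0,0,0]]]'
python3 drive.py '[[[-0.001,0,0],[0,0,-0.01]],[[0,0,0],[0,0,0]],[[0,0,0],[0,0,0]]]'; done | egrep 'force|pos|rot'|grep -v grip
```

```text
tool_pos: [0.5733, -0.1297, 0.3286]
tool_rot: [-3.141, -0.005, 2.919]
contact_force: [-12.0, -1.5, 5.3]
tool_pos: [0.5757, -0.1298, 0.3286]
tool_rot: [3.142, 0.001, 2.919]
contact_force: [0.1, 0.0, -0.1]
tool_pos: [0.5769, -0.1299, 0.3288]
tool_rot: [3.141, 0.001, 2.929]
contact_force: [0.2, -0.5, 0.9]
```

The catch snapped: force fell from about 13 N to 0. I'll back off straight, rise and look.

```bash
for i in 1; do python3 drive.py '[[[0.01,0,0],[0,0,0]],[[0.015,0,0],[0,0,0]],[[0.015,0,0],[0,0,0]],[[0,0,-0.02],[0,0,0]],[[0,0,-0.02],[0,0,0]],[[0,0,-0.02],[0,0,0]],[[0,0,-0.02],[0,0,0]],[[0,0,0],[0,0,0]]]'; done | egrep 'force|pos|rot'|grep -v grip
python3 - <<'E'
from h import *
p,y=grey(1.37,.15,.06);delta(p,.23,y)
c=camrig.read_camera("top");a=c["image"][130:340,200:500,::-1];cv2.imwrite("pics/t5.png",cv2.resize(a,None,fx=2.6,fy=2.6))
E
```

```text
tool_pos: [0.5382, -0.1215, 0.4131]
tool_rot: [-3.141, 0.009, 2.929]
contact_force: [-0.3, 0.2, 0.9]
target [ 0.4225 -0.3452] 0.23 1.2492 tool shift (before turn) [ 0.066  -0.243   0.0047] turn [0.0064 0.0072 1.6802]
```

View pics/t5.png

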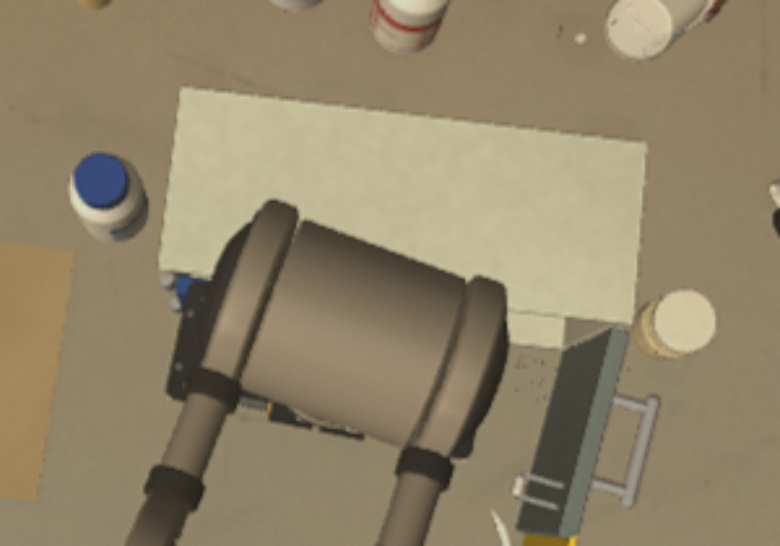

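Near its hinge (190,290) the blue door now runs along the front plane; the grey door is still wide open.

```bash
for i in 1; do python3 drive.py '[[[0.0083,-0.0304,0],[0,0,0]],[[0.0083,-0.0304,0],[0,0,0]],[[0.0083,-0.0304,0],[0,0,0]],[[0.0083,-0.0304,0],[0,0,0]],[[0.0083,-0.0304,0],[0,0,0]],[[0.0083,-0.0304,0],[0,0,0]],[[0.0083,-0.0304,0],[0,0,0]],[[0.0083,-0.0304,0],[0,0,0]]]'
python3 drive.py '[[[0,0,0],[0,0,0.12]],[[0,0,0],[0,0,0.12]],[[0,0,0],[0,0,0.12]],[[0,0,0],[0,0,0.12]],[[0,0,0],[0,0,0.12]],[[0,0,0],[0,0,0.12]],[[0,0,0],[0,0,0.12]]]'
python3 drive.py '[[[0,0,0],[0,0,0.12]],[[0,0,0],[0,0,0.12]],[[0,0,0],[0,0,0.12]],[[0,0,0],[0,0,0.12]],[[0,0,0],[0,0,0.12]],[[0,0,0],[0,0,0.12]],[[0,0,0],[0,0,0.12]],[[0,0,0],[0,0,0]]]'; done | egrep 'force|pos|rot'|grep -v grip
python3 - <<'E'
from h import *
p,y=grey(1.37,.15,.06);delta(p,.148,y)
c=camrig.read_camera("top");t=c;im=cv2.cvtColor(t["image"],cv2.COLOR_RGB2HSV)
m=cv2.inRange(im,(105,120,60),(125,255,255));m[:225]=0;m[:,370:]=0;m[:,:250]=0
k=max(cv2.findContours(m,0,2)[0],key=cv2.contourArea);b=cv2.boxPoints(cv2.minAreaRect(k))
print([ray(t,*p,.186)[:2] for p in b]);print("model@.05",blue(.05,0,.014)[0],blue(.05,.14,.014)[0])
m=cv2.inRange(im,(20,150,120),(32,255,255));ys,xs=np.nonzero(m);s=(ys>290)&(ys<350)&(xs>380)&(xs<450);print("yellow",s.sum())
if s.sum(): print(ray(t,xs[s].mean(),ys[s].mean(),.186),grey(1.37,.167,.011)[0])
a=c["image"][130:340,200:500,::-1];cv2.imwrite("pics/t6.png",cv2.resize(a,None,fx=2.6,fy=2.6))
E
```

```text
tool_pos: [0.4204, -0.3464, 0.4075]
tool_rot: [3.141, -0.001, 2.929]
contact_force: [0.6, 0.3, 0.1]
tool_pos: [0.4213, -0.3452, 0.4074]
tool_rot: [-3.141, -0.002, 2.083]
contact_force: [0.5, -0.4, -0.3]
tool_pos: [0.4213, -0.3452, 0.4075]
tool_rot: [-3.14, -0.001, 1.245]
contact_force: [-0.6, -0.5, 0.2]
target [ 0.4225 -0.3452] 0.148 1.2492 tool shift (before turn) [0.0002 0.0013 0.0815] turn [-0.0012 -0.0009 -0.0042]
[array([ 0.6086, -0.0185]), array([ 0.6207, -0.0206]), array([ 0.5965, -0.153 ]), array([ 0.5845, -0.1507])]
model@.05 [ 0.6086 -0.0157] [ 0.5848 -0.1536]
yellow 169
[ 0.4244 -0.2825  0.186 ] [ 0.4219 -0.2934]
```

View pics/t6.png

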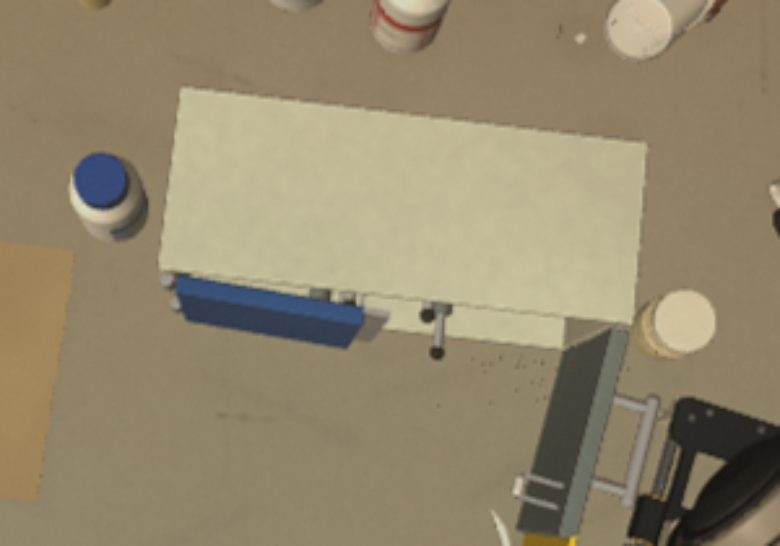

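Blue is shut at about 0.05 rad with its rebate at (375,322); the grey door is open and the gripper is outside it. Descend and swing it.

```bash
for i in 1; do python3 drive.py '[[[0,0.001,0.02],[0,0,0]],[[0,0,0.02],[0,0,0]],[[0,0,0.02],[0,0,0]],[[0,0,0.02],[0,0,0]],[[0.01,0,0],[0,0,0]],[[0.01,0,0],[0,0,0]],[[0.01,0,0],[0,0,0]],[[0.0065,0,0],[0,0,0]]]'
python3 drive.py '[[[0.0112,-0.0013,0],[0,0,0.075]],[[0.0112,-0.0013,0],[0,0,0.075]],[[0.0112,-0.0013,0],[0,0,0.075]],[[0.0112,-0.0013,0],[0,0,0.075]],[[0.0112,-0.0013,0],[0,0,0.075]],[[0.0112,-0.0013,0],[0,0,0.075]],[[0.0112,-0.0013,0],[0,0,0.075]]]'
python3 drive.py '[[[0.0112,-0.0013,0],[0,0,0.075]],[[0.0112,-0.0013,0],[0,0,0.075]],[[0.0112,-0.0013,0],[0,0,0.075]],[[0.0112,-0.0013,0],[0,0,0.075]],[[0.0112,-0.0013,0],[0,0,0.075]],[[0,0,0],[0,0,0]]]'; done | egrep 'force|pos|rot'|grep -v grip
python3 -c "
from h import *
s=robot.observe();th=s['tool_rot'][2]-CY;print(th)
p,y=grey(th,.15,.0235);delta(p,.148,y)"
```

```text
tool_pos: [0.4344, -0.3096, 0.33]
tool_rot: [3.14, 0.001, 1.251]
contact_force: [-0.3, -1.0, -0.1]
tool_pos: [0.4668, -0.239, 0.3302]
tool_rot: [3.139, -0.0, 0.722]
contact_force: [-0.1, -0.4, 0.6]
tool_pos: [0.5109, -0.2028, 0.3301]
tool_rot: [3.139, -0.002, 0.349]
contact_force: [0.1, -0.2, -0.4]
0.4700804941263492
target [ 0.5104 -0.2028] 0.148 0.3492804941263492 tool shift (before turn) [-0.0005 -0.0002  0.0041] turn [ 0.0021 -0.0024 -0.    ]
```

```bash
for i in 1; do python3 drive.py '[[[0.006,-0.0008,0],[0,0,0.04]],[[0.006,-0.0008,0],[0,0,0.04]],[[0.006,-0.0008,0],[0,0,0.04]],[[0.006,-0.0008,0],[0,0,0.04]],[[0.006,-0.0008,0],[0,0,0.04]],[[0.003,-0.0004,0],[0,0,0.02]],[[0,0,0],[0,0,0]]]'
python3 drive.py '[[[0.0015,-0.0002,0],[0,0,0.01]],[[0.0015,-0.0002,0],[0,0,0.01]],[[0.0015,-0.0002,0],[0,0,0.01]],[[0.0015,-0.0002,0],[0,0,0.01]],[[0.0015,-0.0002,0],[0,0,0.01]],[[0,0,0],[0,0,0]]]'
python3 drive.py '[[[0.0015,-0.0002,0],[0,0,0.01]],[[0.0015,-0.0002,0],[0,0,0.01]],[[0.0015,-0.0002,0],[0,0,0.01]],[[0,0,0],[0,0,0]],[[0,0,0],[0,0,0]]]'; done | egrep 'force|pos|rot'|grep -v grip
```

```text
tool_pos: [0.5405, -0.1914, 0.3293]
tool_rot: [3.141, -0.001, 0.131]
contact_force: [-0.1, -0.3, -0.3]
tool_pos: [0.5478, -0.1899, 0.3287]
tool_rot: [3.142, -0.0, 0.079]
contact_force: [-1.4, 0.2, 0.9]
tool_pos: [0.5522, -0.1889, 0.3286]
tool_rot: [3.142, -0.0, 0.049]
contact_force: [-0.9, 0.1, -1.0]
```

```bash
for i in 1; do python3 drive.py '[[[0.0015,-0.0002,0],[0,0,0.01]],[[0.0015,-0.0002,0],[0,0,0.01]],[[0,0,0],[0,0,0]],[[0,0,0],[0,0,0]]]'
python3 drive.py '[[[0.0012,0,0],[0,0,0.01]],[[0,0,0],[0,0,0]],[[0,0,0],[0,0,0]]]'
python3 drive.py '[[[0.0012,0,0],[0,0,0.01]],[[0,0,0],[0,0,0]],[[0,0,0],[0,0,0]]]'; done | egrep 'force|pos|rot'|grep -v grip
```

```text
tool_pos: [0.5551, -0.1884, 0.3286]
tool_rot: [-3.142, 0.0, 0.029]
contact_force: [-0.3, 0.9, 0.6]
tool_pos: [0.5562, -0.1883, 0.3286]
tool_rot: [-3.141, 0.001, 0.019]
contact_force: [-3.4, 1.9, 0.9]
tool_pos: [0.5572, -0.1881, 0.3286]
tool_rot: [-3.141, 0.001, 0.009]
contact_force: [-4.5, 3.1, 1.6]
```

```bash
for i in 1; do python3 drive.py '[[[0.001,0,0],[0,0,0]],[[0,0,0],[0,0,0]],[[0,0,0],[0,0,0]]]'
python3 drive.py '[[[0.001,0,0],[0,0,0.01]],[[0,0,0],[0,0,0]],[[0,0,0],[0,0,0]]]'
python3 drive.py '[[[0.001,0,0],[0,0,0.01]],[[0,0,0],[0,0,0]],[[0,0,0],[0,0,0]]]'; done | egrep 'force|pos|rot'|grep -v grip
```

```text
tool_pos: [0.558, -0.1881, 0.3286]
tool_rot: [-3.141, 0.002, 0.009]
contact_force: [-6.1, 3.3, 2.3]
tool_pos: [0.5587, -0.188, 0.3285]
tool_rot: [-3.14, 0.003, -0.001]
contact_force: [-8.5, 3.4, 3.2]
tool_pos: [0.5596, -0.1878, 0.3285]
tool_rot: [-3.14, 0.004, -0.011]
contact_force: [-9.2, 4.0, 4.5]
```

```bash
for i in 1; do python3 drive.py '[[[0.001,0,0],[0,0,0.01]],[[0,0,0],[0,0,0]],[[0,0,0],[0,0,0]]]'
python3 drive.py '[[[0.001,0,0],[0,0,0]],[[0,0,0],[0,0,0]],[[0,0,0],[0,0,0]]]'
python3 drive.py '[[[0.001,0,0],[0,0,0]],[[0,0,0],[0,0,0]],[[0,0,0],[0,0,0]]]'; done | egrep 'force|pos|rot'|grep -v grip
```

```text
tool_pos: [0.5605, -0.1877, 0.3285]
tool_rot: [-3.14, 0.004, -0.021]
contact_force: [-10.6, 4.2, 3.7]
tool_pos: [0.562, -0.1879, 0.3284]
tool_rot: [-3.14, 0.002, -0.021]
contact_force: [-4.1, 3.7, -0.1]
tool_pos: [0.5633, -0.1882, 0.3285]
tool_rot: [-3.141, 0.001, -0.021]
contact_force: [-4.4, 2.3, 0.6]
```

```bash
for i in 1; do python3 drive.py '[[[0.001,0,0],[0,0,0]],[[0,0,0],[0,0,0]],[[0,0,0],[0,0,0]]]'
python3 drive.py '[[[0.001,0,0],[0,0,0]],[[0,0,0],[0,0,0]],[[0,0,0],[0,0,0]]]'; done | egrep 'force|pos|rot'|grep -v grip
```

```text
tool_pos: [0.5648, -0.1887, 0.3289]
tool_rot: [3.141, -0.002, -0.021]
contact_force: [-1.0, 0.9, -0.2]
tool_pos: [0.5658, -0.1887, 0.329]
tool_rot: [3.141, -0.001, -0.021]
contact_force: [-0.4, 1.2, 0.6]
```

```bash
for i in 1; do python3 drive.py '[[[0.001,0,0],[0,0,0]],[[0,0,0],[0,0,0]],[[0,0,0],[0,0,0]]]'
python3 drive.py '[[[0.001,0,0],[0,0,0]],[[0,0,0],[0,0,0]],[[0,0,0],[0,0,0]]]';python3 drive.py '[[[0.001,0,0],[0,0,0]],[[0,0,0],[0,0,0]],[[0,0,0],[0,0,0]]]'; done | egrep 'force|pos|rot'|grep -v grip
```

```text
tool_pos: [0.5666, -0.1886, 0.3288]
tool_rot: [3.141, -0.0, -0.021]
contact_force: [0.4, -0.2, 0.7]
tool_pos: [0.5675, -0.1885, 0.3287]
tool_rot: [3.141, -0.0, -0.021]
contact_force: [0.2, 0.7, -0.3]
tool_pos: [0.5683, -0.1885, 0.3287]
tool_rot: [-3.142, 0.001, -0.021]
contact_force: [-1.9, 0.0, 0.5]
```

```bash
for i in 1; do python3 drive.py '[[[-0.008,-0.0008,0],[0,0,0]],[[-0.012,-0.0012,0],[0,0,0]],[[-0.015,-0.0015,0],[0,0,0]],[[-0.02,-0.002,0],[0,0,0]],[[-0.02,-0.002,0],[0,0,0]],[[-0.03,0,0],[0,0,0]],[[0,0,0],[0,0,0]]]'
python3 drive.py '[[[-0.03,0,-0.03],[0,0,0]],[[-0.03,0,-0.03],[0,0,0]],[[-0.02,0,-0.03],[0,0,0]],[[0,0,0],[0,0,0]],[[0,0,0],[0,0,0]],[[0,0,0],[0,0,0]]]'; done | egrep 'force|pos|rot|time'|grep -v grip
python3 - <<'E'
from h import *
for n,(a,b,c_,d) in {"side":(120,340,210,440)}.items():
    c=camrig.read_camera(n);x=c["image"][a:b,c_:d,::-1];cv2.imwrite(f"pics/{n}9.png",cv2.resize(x,None,fx=2.5,fy=2.5))
E
```

```text
time: 21.45
tool_pos: [0.4595, -0.1778, 0.3282]
tool_rot: [-3.14, 0.004, -0.021]
contact_force: [0.4, 0.7, -0.9]
time: 21.95
tool_pos: [0.3847, -0.1771, 0.4176]
tool_rot: [3.141, -0.001, -0.021]
contact_force: [-0.1, 0.2, 0.0]
```

View pics/side9.png

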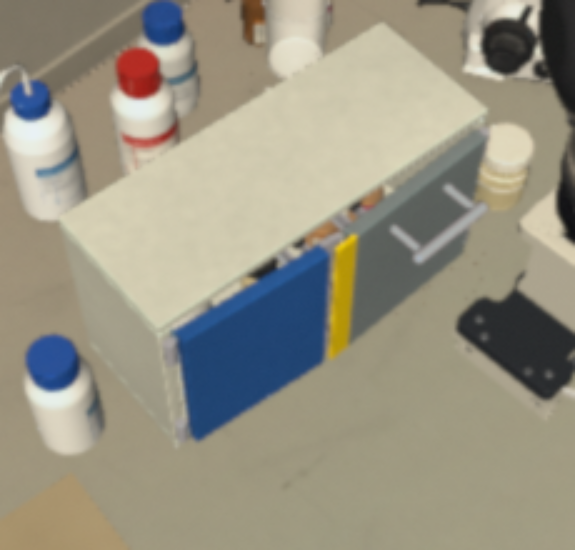

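Both doors are in line and shut, with the flange (343,295) lapping over the rebate; the jar and the bottle stand, and the robot is clear.

```bash
python3 -c "
from cell import robot, camrig
print(robot.hand_in())"
```

```text
the job is handed in; nothing more can be done
None
```

I handed the job in at about 22 s: both doors snapped past their catches at no more than about 15 N, blue first while the grey door stood open, the flange laps the rebate, and the jar and bottle still stand; no verdict came back.

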